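Load a valve through the one-way flap of a parts lane

ROBOT

A 6-joint arm with a two-finger parallel gripper is mounted at the origin on the work surface. World frame = base frame: x ahead of the robot, y to its left, z up, the work surface at z = 0. Lengths are in m, angles in rad, forces in N, time in s.
With the tool pointing down it reaches from about 0.4 to 0.825 m from the base axis. Payload 7 kg.
Tool frame: the origin (TCP) lies midway between the tips of the shut fingers; the grasp point (between the pads) lies 19 mm behind it; z points along the fingers, y is the line along which they close (so a half turn about z gives the same grasp; the last joint's range is limited). The gripper opens to 88 mm and grips with 3 to 60 N. Pads are 19 mm wide; open, the fingers measure 130 mm over their backs; the gripper's body (78 mm by 193 mm) begins 47 mm behind the grasp point.
Start: joints at [-0.821, 0.359, 0.012, 0, -1.224, -0.288], TCP at [0.301, -0.604, 0.227] pointing down, gripper open.
Joint ranges: [-3.07, 3.07], [-1.43, 2.12], [-1.02, 1.25], [-3.03, 1.67], [-3.05, -0], [-3.03, 3.03]. Speed limits (rad/s): [2.39, 2.39, 3.01, 3.14, 3.14, 3.14].

INTERFACE

Orientations are given as [roll, pitch, yaw] about the fixed x, y, z axes, in that order (R = Rz(yaw) Ry(pitch) Rx(roll)).
In Python, from station import get_state, grab_frame, calibration, job_done, boxes_of, regions_of, spot_point gives the robot as it stands. The module is installed in compiled form; this text tells all that it offers.
- The arm moves only by the tool arm_command, never from a script. Its argument "commands" is a list of rows, each an object of numbers: "tx", "ty", "tz": the shift along the tool's x, y, z each as a share of 25 cm, from -1 to 1; "twist": the turn about the tool's z as a share of 180 degrees, from -1 to 1. A call has exactly 8 rows; each row is the pose to reach, as a shift and turn from the pose commanded when the call began, along the tool's axes at that moment, turning the shorter way round; what a row does not reach only later rows make up. A row lasts 1/12 s, in which the tool goes at most 41.7 mm and 7.16 degrees, less where a joint would pass 70% of its speed; a pose out of reach is approached as far as the arm can. A call with a number of a shift or a turn outside -1 to 1 is refused whole. A call with a gripper value outside its range is refused whole. "claw" is the opening, from 0 (shut) to 1 (fully open), set as the call begins (left out, the last holds). The fingers move at their own pace and stop on an object; "grip_force" is the grip in N (left out, the last holds). Time passes only in rows, so rows that repeat a pose let the fingers close, or fill a call up. It gives the time, the measured TCP pose, the force, the opening and the grip force at its end, in the units of the state.
- get_state(): the state, without advancing time (a new reading comes with each control period).
- grab_frame(name): name is "scene" or "top" or "wrist"; returns the picture (400x640x3 uint8, red, green, blue); there is no depth.
- calibration(name): a dict with "camera_matrix" (3x3 intrinsics, pixels), "extrinsics" (4x4, takes a point from camera to world coordinates). Camera axes: x right, y down, z forward; pixel columns grow to the right and rows downward; lengths in m; the calibration is good to about 2 mm. A picture is of the moment at which its call begins: read the wrist's pose just before it. calibration takes no time and is no camera call; for the wrist camera it gives the pose at the moment of the call.
- job_done(): hands the job in; it is judged then, once.
Trained networks look in the newest picture that a camera, given by its name, has taken for a name from the list of things; names that differ only in an ending like _2 or _b are one class to them, and where a whole thing is asked for, a point or a joint stands for the part that bears it (a point fixed in the world has none). Each returns a list of dicts, best first, with "score" (0 to 1); they miss things now and then, are a little off and sometimes report something else, mostly with a low value. They report only what shows in the picture. A call takes as long as a camera call. They do not tell look-alikes from the thing itself.
- boxes_of(query, camera): "rect" ([left, top, right, bottom] in pixels, round what is visible of it).
- regions_of(query, camera): "region" (400x640 bool, what is visible of it) and "rect" ([left, top, right, bottom] in pixels, round what is visible of it).
- spot_point(query, camera): "uv" ([column, row] in pixels: a listed point, or the origin of a listed thing).
The state is a dict: "t": time; "q": joint angles; "qd": joint speeds; "joint_efforts": joint torques, N m; "eef_pos": TCP position; "ee_rot": TCP orientation; "force": force on the tool from outside, world axes, zero at the start; "moment": the same for the moment, N m; "width": finger opening in m; "gripper_force": force on a finger pad.
Only numpy, scipy, OpenCV 4.12 (cv2) and the standard library are available. Lean on these libraries where they do the work, as an engineer would, in place of code of your own. Each camera call takes 0.05 s, during which the arm holds its last target. There are 200 camera calls.

TASK

Load the brass valve into the parts lane: set it upright on the floor of the lane's open front, then push it along through the sprung one-way flap until the flap has shut behind it. Then draw the valve back against the shut flap with a light pull of about 8 N for a second, to prove that the flap holds (14 N anywhere on the flap would bend it). Let go and leave the valve standing upright inside the lane, with the flap shut and the other things on the table where they were.

Things in the scene. Friction and masses are not known exactly. Their poses are not given: they have to be found in the camera images.
- valve_mid (a point): Centre (40 mm above its underside) of the loose brass valve, a round part standing upright, 80 mm tall, 190 to 300 g: a flange 38 mm in diameter and 18 mm high at the foot, a cone (26 to 14 mm in diameter) up to 34 mm, then a plain stem 14 mm in diameter to the top. Its yaw means nothing. Grasp it by the stem.
- lane: Fixed straight aluminium channel on the table. Origin on the table, on the channel's centre line, at the flap's average place; +x along the channel in the push direction, +y to the side of the flap's hinge, z up. Floor top at z = 4 mm; side walls at y = -26 and +26 mm (inner faces), 26 mm high, 6 mm thick. Runs from x = -100 (open end) to an end wall at x = +120 mm.
- lane_front (a point): Centre of the lane's open front, on its floor, at lane x = -65 mm; axes as the lane's. Here the lane is open above (up to about lane x = -40 mm): put the valve in here.
- lane_inside (a point): Point on the lane's floor inside, at lane x = +60 mm; axes as the lane's. From lane x = +6 to +120 mm two lips lie over the walls (underside 26 mm, top 29 mm above the table) and leave a slot 32 mm wide for the valve's stem, so its flange can enter only from the open front. Keep fingers 40 mm or more above the table, clear of the lips and of the gate bracket (39 mm high) on the +y wall.
- flap (a joint): Angle of the one-way flap, a steel plate 34 mm long, 6.5 to 24.5 mm above the table, hinged upright at the +y wall's inner face. 0 = shut across the lane, to y = -8 mm; it swings only to +x, to 1.48, and a spring (2 to 6 N on the valve) shuts it. Shut: below 0.08. Its bracket is clamped anywhere within 25 mm of lane x = 0, not measured: find it by feel or sight. Over 14 N bends it.
- flap_way (a point): Point 40 mm above the lane's floor at lane x = 0, y = -4 mm: with the valve's centre on this line along lane x the open flap has room between valve and +y wall (3 to 6 mm to -y of centre is best). The flap shuts behind the valve once the valve's axis is about 46 mm beyond the flap's hinge line; drawn back, the valve meets the shut flap about 20 mm beyond it. A good proof pull is 6 to 11 N.
- ferrule_mid (a point): Centre of a loose tarnished copper ferrule, a tube 24 mm in diameter and 26 mm high, standing on end. Leave it alone.
- nut_mid (a point): Centre of a loose hex nut, 25 mm across flats, 10 mm high, lying flat. Leave it alone.
- canister: Steel canister 110 mm in diameter with a funnel 136 mm in diameter on top, 262 mm tall together, 1.6 kg; origin at the centre of its underside. Leave it alone.
- scoop: Plastic parts scoop, 190 mm long, lying flat; its tray, 100 x 70 x 35 mm, runs to +x from the origin, its handle 90 mm to -x. Leave it alone.
Not all that is in view belongs to the job. Of the things like the part that bears valve_mid, leave any that is purple; of the rest the smaller one is meant. Leave any red look-alike of the lane alone.

How it is judged:
By the outcome, as a careful person would: the job done as asked, in the order asked, and still so for the second after the job is handed in, with the robot touching nothing.
It also fails if it takes over 72 s, if anything falls off the work surface, if the arm or the gripper's body presses on something with over 40 N, if the wrist force passes 120 N, or if a joint passes its speed limit or range.

## Working session

There is one attempt and no reset: what is moved stays moved. The work goes in short steps, Python scripts to look and compute and a tool call to move; the robot and the scene stay as the last step left them, time stands still between calls to the robot, and variables do not carry over. Pictures are saved under pics/ and viewed, at most 10 in all, crops included, and the job is handed in when it is done.

Besides the shell and the picture viewer there is one more tool, called as a command line: name --argument value ..., lists and objects as JSON in quotes. arm_command: Moves the arm, as the interface text tells. Shift numbers are shares of 25 cm and turn numbers shares of 180 degrees, none past 1 either way. Its arguments: {"type":"object","properties":{"commands":{"type":"array"},"claw":{"type":"number"},"grip_force":{"type":"number"}},"required":["commands"]}

```bash
mkdir -p pics
cat > h.py <<'E'
import numpy as np, cv2
from station import *
def ray(cam,uv,z,C=None):
    C=C or calibration(cam); K=np.array(C["camera_matrix"]);E=np.array(C["extrinsics"])
    d=E[:3,:3]@np.linalg.inv(K)@np.array([uv[0],uv[1],1.]); o=E[:3,3]
    return o+d*(z-o[2])/d[2]
def save(cam,name):
    im=grab_frame(cam); cv2.imwrite(f"pics/{name}.png",im[...,::-1]); return im
E
python3 - <<'E'
from h import *
s=get_state(); print({k:np.round(v,3) for k,v in s.items()})
for c in ("top","scene"):
    im=save(c,c+"1")
    C=calibration(c); print(c,np.round(C["extrinsics"],3).tolist(),np.round(C["camera_matrix"],1).tolist())
    for q,z in (("valve_mid",.04),("lane",0),("lane_front",.004),("lane_inside",.004),("canister",0),("scoop",0)):
        for r in spot_point(q,c)[:4]: print(c,q,round(r["score"],2),np.round(r["uv"],1),np.round(ray(c,r["uv"],z,C),4))
a=cv2.imread("pics/top1.png")
E
```

```text
{'t': np.float64(0.0), 'q': array([-0.821,  0.359,  0.011, -0.   , -1.224, -0.288]), 'qd': array([ 0.002,  0.001,  0.002,  0.002, -0.002,  0.001]), 'joint_efforts': array([-0.0000e+00, -5.8271e+01,  2.9306e+01,  6.9970e+00,  7.0000e-03,
       -0.0000e+00]), 'eef_pos': array([ 0.301, -0.604,  0.226]), 'ee_rot': array([ 3.14, -0.  , -2.68]), 'force': array([-0.096, -0.127, -0.123]), 'moment': array([-0.001, -0.016, -0.019]), 'gripper_force': np.float64(0.0), 'width': np.float64(0.087)}
top [[0.0, -0.987, 0.159, 0.341], [-0.999, -0.006, -0.036, 0.005], [0.036, -0.159, -0.987, 0.987], [0.0, 0.0, 0.0, 1.0]] [[409.0, 0.0, 313.3], [0.0, 409.0, 202.8], [0.0, 0.0, 1.0]]
top valve_mid 0.75 [429.6 213. ] [ 0.471 -0.304  0.04 ]
top valve_mid 0.7 [431.5 183.7] [ 0.5417 -0.3118  0.04  ]
top valve_mid 0.61 [471.1 211.8] [ 0.4744 -0.4036  0.04  ]
top lane 0.94 [240.3 197.7] [0.5117 0.1472 0.    ]
top lane_front 0.66 [234.9 224.4] [0.446  0.1577 0.004 ]
top lane_front 0.61 [155.9 326.2] [0.2109 0.3305 0.004 ]
top lane_inside 0.97 [161.7 271.8] [0.3339 0.3245 0.004 ]
top canister 0.97 [426.4 125.6] [
[... 360 characters left out ...]
1.0]]
scene valve_mid 0.73 [237.4 162.6] [ 0.444  -0.3269  0.04  ]
scene valve_mid 0.66 [213.7 152.2] [ 0.4371 -0.4351  0.04  ]
scene valve_mid 0.55 [215.9 179.3] [ 0.5438 -0.3072  0.04  ]
scene lane 0.71 [484.8 217.6] [0.2562 0.326  0.    ]
scene lane 0.68 [369.2 246.4] [0.5095 0.1473 0.    ]
scene lane_front 0.58 [495.  209.4] [0.2133 0.3373 0.004 ]
scene lane_front 0.57 [386.8 229.4] [0.4372 0.1532 0.004 ]
scene lane_inside 0.79 [478.4 234.2] [0.3349 0.334  0.004 ]
scene lane_inside 0.76 [353.6 262.1] [0.5768 0.1475 0.004 ]
scene canister 0.78 [167.  217.4] [ 0.6991 -0.3245  0.    ]
scene scoop 0.96 [453.  309.5] [0.5777 0.3635 0.    ]
scene scoop 0.62 [354.  263.9] [0.5773 0.149  0.    ]
```

View pics/top1.png

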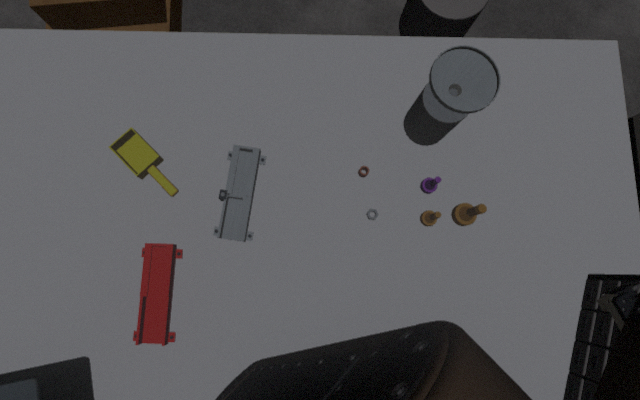

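View pics/scene1.png

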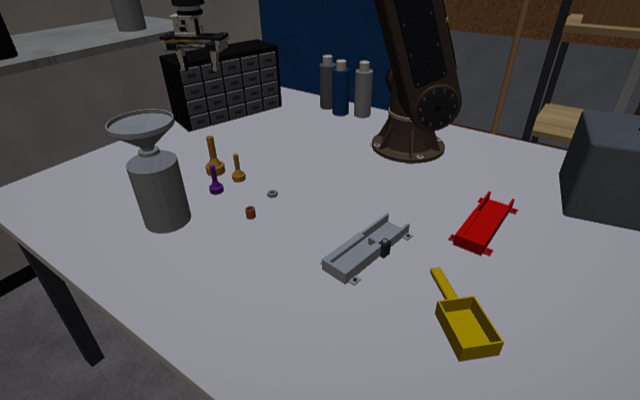

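The top view shows the small brass valve at (430,216), a larger brass one at (467,213) and a purple one at (431,185). The grey lane runs from (234,240) to (245,148), with the flap bracket at about (223,196). The scene view agrees: small brass at (238,168), lane at (367,247), and a red look-alike lane to leave alone.

arm_command --commands '[{"tx":-0.89,"ty":0.54,"twist":-0.3},{"tx":-0.89,"ty":0.54,"twist":-0.3},{"tx":-0.89,"ty":0.54,"twist":-0.3},{"tx":-0.89,"ty":0.54,"twist":-0.3},{"tx":-0.89,"ty":0.54,"twist":-0.3},{"tx":-0.89,"ty":0.54,"twist":-0.3},{"tx":-0.89,"ty":0.54,"twist":-0.3},{"tx":-0.89,"ty":0.54,"twist":-0.3}]' --claw 0.5 --grip_force 50

```text
invalid input
```

Run:
```python
from h import *
s=get_state(); print(s["eef_pos"],s["ee_rot"],s["qd"])
C=calibration("wrist"); save("wrist","w1"); print(np.round(C["extrinsics"],3).tolist(),np.round(C["camera_matrix"],1).tolist())
for r in spot_point("valve_mid","wrist"): print(r["score"],r["uv"],ray("wrist",r["uv"],.04,C))
for r in boxes_of("valve_mid","wrist"): print(r)
```

```text
[ 0.30071874 -0.60427729  0.22658135] [-3.14157515e+00  1.65448012e-05 -2.67979459e+00] [-9.24458145e-04  2.18400541e-04  6.83433786e-04  2.78521153e-05
 -8.41618096e-04 -4.20570326e-04]
[[-0.445, 0.868, 0.221, 0.241], [0.895, 0.432, 0.11, -0.634], [0.0, 0.247, -0.969, 0.386], [0.0, 0.0, 0.0, 1.0]] [[302.3, 0.0, 319.8], [0.0, 302.3, 200.8], [0.0, 0.0, 1.0]]
0.51 [454.3, 383.3] [ 0.4713171  -0.30939429  0.04      ]
```

View pics/w1.png

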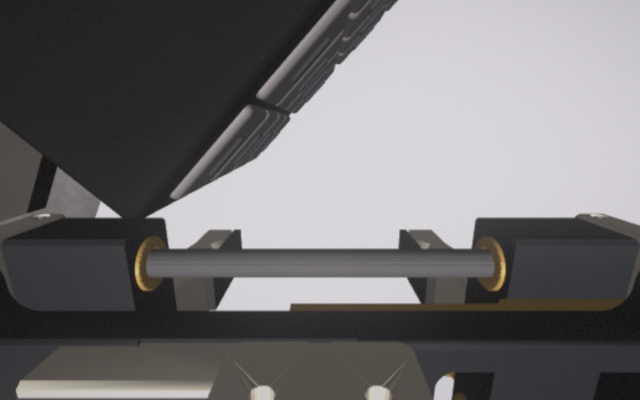

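arm_command --commands '[{"tx":-0.9,"ty":0.73,"tz":0,"twist":-0.3},{"tx":-0.9,"ty":0.73,"tz":0,"twist":-0.3},{"tx":-0.9,"ty":0.73,"tz":0,"twist":-0.3},{"tx":-0.9,"ty":0.73,"tz":0,"twist":-0.3},{"tx":-0.9,"ty":0.73,"tz":0,"twist":-0.3},{"tx":-0.9,"ty":0.73,"tz":0,"twist":-0.3},{"tx":-0.9,"ty":0.73,"tz":0,"twist":-0.3},{"tx":-0.9,"ty":0.73,"tz":0,"twist":-0.3}]' --claw 0.5 --grip_force 50

```text
t: 1.52
eef_pos: [0.4232, -0.3359, 0.2272]
ee_rot: [-3.14, 0.001, -1.726]
force: [-0.8, -0.4, -0.6]
width: 0.045
gripper_force: 0.0
```

Run:
```python
from h import *
s=get_state(); print(s["t"],s["eef_pos"],s["ee_rot"],s["qd"],s["width"])
```

```text
1.5167 [ 0.42320392 -0.33590002  0.22723505] [-3.13963881e+00  6.07819083e-04 -1.72588072e+00] [-0.08153426  0.02332086  0.02843089  0.02125009 -0.00921522  0.83333589] 0.045027872140678646
```

arm_command --commands '[{"tx":-0.15,"ty":-0.05,"tz":0,"twist":0},{"tx":-0.3,"ty":-0.1,"tz":0,"twist":0},{"tx":-0.45,"ty":-0.14,"tz":0,"twist":0},{"tx":-0.45,"ty":-0.14,"tz":0,"twist":0},{"tx":-0.45,"ty":-0.14,"tz":0,"twist":0},{"tx":-0.45,"ty":-0.14,"tz":0,"twist":0},{"tx":-0.45,"ty":-0.14,"tz":0,"twist":0},{"tx":-0.45,"ty":-0.14,"tz":0,"twist":0}]'

```text
t: 2.18
eef_pos: [0.4735, -0.2364, 0.2266]
ee_rot: [3.142, -0.0, -1.739]
force: [-0.1, 0.2, 0.5]
width: 0.044
gripper_force: 0.0
```

Run:
```python
from h import *
s=get_state(); print(s["t"],s["eef_pos"],s["ee_rot"],s["qd"])
C=calibration("wrist"); save("wrist","w2")
for r in spot_point("valve_mid","wrist"): print(round(r["score"],2),r["uv"],ray("wrist",r["uv"],.04,C))
for r in boxes_of("valve_mid","wrist"): print(r)
```

```text
2.1833 [ 0.47351849 -0.23641491  0.22655535] [ 3.14151124e+00 -5.24359925e-05 -1.73885068e+00] [-0.00406773  0.00226681 -0.00013734 -0.00174442 -0.00127763 -0.00196186]
0.88 [247.4, 127.7] [ 0.54171789 -0.31080859  0.04      ]
0.77 [317.6, 119.6] [ 0.4633121  -0.30631703  0.04      ]
0.72 [295.5, 21.6] [ 0.46923579 -0.40575841  0.04      ]
{'rect': [300.4, 106.3, 335.3, 132.4], 'score': 0.89}
{'rect': [271.4, 0.0, 321.0, 68.2], 'score': 0.71}
```

View pics/w2.png

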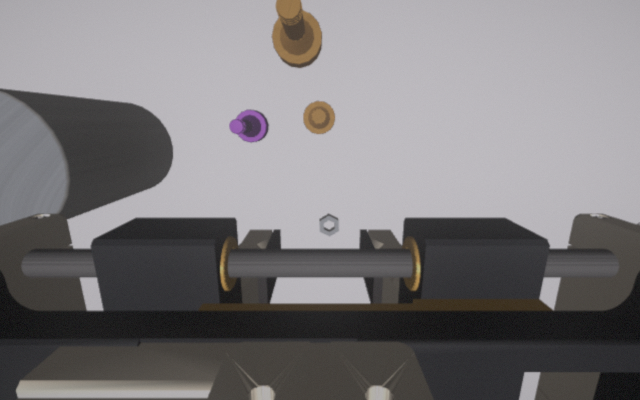

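The small valve is almost directly below the camera, with its flange centred at about (319,118). The purple one is at (250,127), the large one at (298,38) and the nut at (329,224).

Run:
```python
from h import *
im=cv2.imread("pics/w2.png"); C=calibration("wrist"); hsv=cv2.cvtColor(im,cv2.COLOR_BGR2HSV)
m=((hsv[...,0]>8)&(hsv[...,0]<30)&(hsv[...,1]>90)).astype(np.uint8); m[205:]=0
n,l,st,c=cv2.connectedComponentsWithStats(m)
for i in range(1,n):
    if st[i,4]>100:
        k=max(cv2.findContours((l==i).astype(np.uint8),0,1)[0],key=len); (u,v),_=cv2.minEnclosingCircle(k); print(st[i],c[i],u,v,cv2.fitEllipse(k),ray("wrist",(u,v),.018,C)[:2],ray("wrist",(u,v),.0,C)[:2])
cv2.imwrite("pics/w2c.png",cv2.resize(im[0:160,220:350],None,fx=4,fy=4)[:600])
# top-view triangulated check + lane
T=cv2.imread("pics/top1.png"); h=cv2.cvtColor(T,cv2.COLOR_BGR2HSV); print(h[216,429],h[200,240],h[180,300])
cv2.imwrite("pics/lane.png",cv2.resize(T[135:255,195:285],None,fx=5,fy=5))
```

```text
[ 273    0   48   65 2068] [295.64361702  33.30802708] 292.5 30.5 ((295.5213623046875, 32.82070541381836), (45.71292495727539, 66.00926971435547), 164.38909912109375) [ 0.4746763  -0.40422734] [ 0.47530685 -0.40925896]
[304 102  31  32 752] [318.64095745 117.09175532] 318.6857604980469 117.20738220214844 ((318.6591796875, 117.1026382446289), (29.49216651916504, 30.676319122314453), 177.26904296875) [ 0.46178187 -0.30897745] [ 0.46178128 -0.3093468 ]
[15 58 53] [103  21  87] [128   9 108]
```

View pics/lane.png

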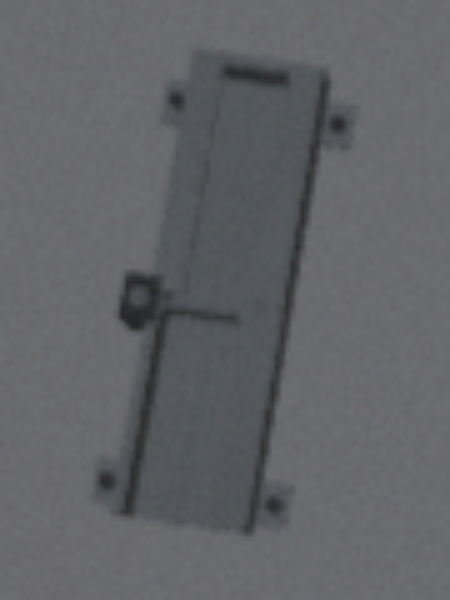

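arm_command --commands '[{"tx":0.15,"ty":0,"tz":0,"twist":0},{"tx":0.29,"ty":0,"tz":0,"twist":0},{"tx":0.294,"ty":0,"tz":0.13,"twist":0},{"tx":0.294,"ty":0,"tz":0.26,"twist":0},{"tx":0.294,"ty":0,"tz":0.4,"twist":0},{"tx":0.294,"ty":0,"tz":0.53,"twist":0},{"tx":0.294,"ty":0,"tz":0.66,"twist":0},{"tx":0.294,"ty":0,"tz":0.726,"twist":0}]'

```text
t: 3.0
eef_pos: [0.4594, -0.3079, 0.0414]
ee_rot: [3.137, 0.001, -1.739]
force: [-0.5, -0.3, 0.6]
width: 0.0442
gripper_force: 0.0
```

arm_command --commands '[{"tx":0,"ty":0,"tz":0,"twist":0},{"tx":0,"ty":0,"tz":0,"twist":0},{"tx":0,"ty":0,"tz":0,"twist":0},{"tx":0,"ty":0,"tz":0,"twist":0},{"tx":0,"ty":0,"tz":0,"twist":0},{"tx":0,"ty":0,"tz":0,"twist":0},{"tx":0,"ty":0,"tz":0,"twist":0},{"tx":0,"ty":0,"tz":0,"twist":0}]' --claw 0 --grip_force 50

```text
t: 3.67
eef_pos: [0.4627, -0.3083, 0.0466]
ee_rot: [-3.139, -0.001, -1.737]
force: [-0.2, 0.5, 6.4]
width: 0.0129
gripper_force: 50.0
```

arm_command --commands '[{"tx":0,"ty":0,"tz":-0.03,"twist":0},{"tx":0,"ty":0,"tz":-0.1,"twist":0},{"tx":0,"ty":0,"tz":-0.2,"twist":0},{"tx":0,"ty":0,"tz":-0.33,"twist":0},{"tx":0,"ty":0,"tz":-0.46,"twist":0},{"tx":0,"ty":0,"tz":-0.59,"twist":0},{"tx":0,"ty":0,"tz":-0.7,"twist":0},{"tx":0,"ty":0,"tz":-0.726,"twist":0}]'

```text
t: 4.33
eef_pos: [0.4635, -0.3088, 0.2324]
ee_rot: [-3.134, -0.002, -1.737]
force: [0.3, -0.5, -1.4]
width: 0.0131
gripper_force: 50.0
```

arm_command --commands '[{"tx":-0.05,"ty":0.01,"tz":0,"twist":0},{"tx":-0.15,"ty":0.02,"tz":0,"twist":0},{"tx":-0.28,"ty":0.03,"tz":0,"twist":0},{"tx":-0.42,"ty":0.05,"tz":0,"twist":0},{"tx":-0.56,"ty":0.06,"tz":0,"twist":0},{"tx":-0.7,"ty":0.08,"tz":0,"twist":0},{"tx":-0.84,"ty":0.09,"tz":0,"twist":0},{"tx":-0.98,"ty":0.1,"tz":0,"twist":0}]'

```text
t: 5.0
eef_pos: [0.476, -0.0602, 0.2253]
ee_rot: [3.139, -0.0, -1.738]
force: [1.5, 0.3, -2.4]
width: 0.0126
gripper_force: 50.0
```

arm_command --commands '[{"tx":-0.14,"ty":0.02,"tz":0,"twist":0},{"tx":-0.28,"ty":0.03,"tz":0,"twist":0},{"tx":-0.42,"ty":0.04,"tz":0,"twist":0},{"tx":-0.56,"ty":0.05,"tz":0,"twist":0},{"tx":-0.7,"ty":0.06,"tz":0,"twist":0},{"tx":-0.84,"ty":0.08,"tz":0,"twist":0},{"tx":-0.95,"ty":0.09,"tz":0,"twist":0},{"tx":-1.0,"ty":0.1,"tz":0,"twist":0}]'

```text
t: 5.67
eef_pos: [0.4934, 0.1915, 0.2249]
ee_rot: [3.14, -0.001, -1.735]
force: [0.7, 0.4, -2.6]
width: 0.0132
gripper_force: 50.0
```

arm_command --commands '[{"tx":-0.05,"ty":0,"tz":0,"twist":0},{"tx":-0.1,"ty":0,"tz":0,"twist":0},{"tx":-0.14,"ty":0,"tz":0,"twist":0},{"tx":-0.14,"ty":0,"tz":0,"twist":0},{"tx":-0.14,"ty":0,"tz":0,"twist":0},{"tx":-0.14,"ty":0,"tz":0,"twist":0},{"tx":-0.14,"ty":0,"tz":0,"twist":0},{"tx":-0.14,"ty":0,"tz":0,"twist":0}]'

```text
t: 6.33
eef_pos: [0.5004, 0.2223, 0.2267]
ee_rot: [-3.142, 0.0, -1.738]
force: [-0.2, 0.3, -2.6]
width: 0.0133
gripper_force: 50.0
```

Run:
```python
from h import *
import json
s=get_state(); print({k:np.round(s[k],4) for k in ("t","eef_pos","ee_rot","force","moment","width","q")})
C=calibration("wrist"); save("wrist","w3"); json.dump({k:np.array(v).tolist() for k,v in C.items()},open("w3.json","w"))
for q,z in (("lane",0),("lane_front",.004),("lane_inside",.004)):
    for r in spot_point(q,"wrist"): print(q,round(r["score"],2),r["uv"],ray("wrist",r["uv"],z,C))
save("scene","s2")
for r in boxes_of("valve_mid","scene"): print(r)
```

```text
{'t': np.float64(6.3333), 'eef_pos': array([0.5004, 0.2223, 0.2267]), 'ee_rot': array([-3.1415e+00,  1.0000e-04, -1.7382e+00]), 'force': array([-0.1618,  0.3356, -2.5708]), 'moment': array([-0.0111,  0.0443,  0.0203]), 'width': np.float64(0.0133), 'q': array([ 0.7759,  0.1492, -0.2706, -0.    , -1.1508, -0.9434])}
lane 0.94 [306.2, 122.7] [0.50496775 0.15316834 0.        ]
lane 0.87 [498.0, 231.2] [0.27456807 0.33615718 0.        ]
lane_front 0.79 [550.0, 224.2] [0.20838751 0.33587046 0.004     ]
lane_front 0.77 [357.3, 119.8] [0.44271301 0.16023602 0.004     ]
lane_inside 0.92 [457.1, 234.6] [0.33100293 0.33003372 0.004     ]
lane_inside 0.62 [255.2, 121.7] [0.56603756 0.14165198 0.004     ]
{'rect': [403.2, 158.2, 421.7, 192.4], 'score': 0.9}
{'rect': [204.1, 133.7, 227.5, 176.8], 'score': 0.64}
{'rect': [208.9, 163.9, 221.3, 194.2], 'score': 0.5}
```

View pics/w3.png

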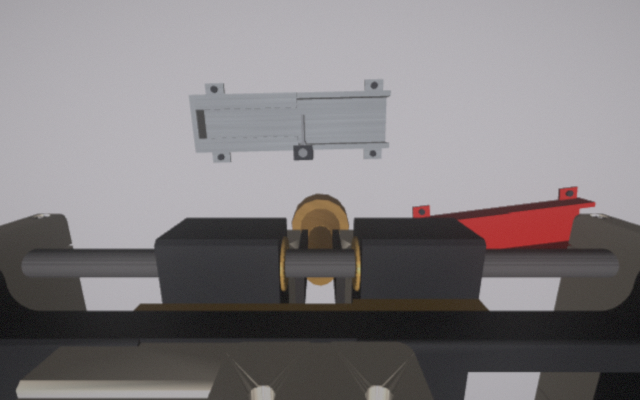

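The wrist view shows the grey lane from the open end at about x=387 to the end wall at x=195, rows 92 to 150. The gate bracket is at (303,152), the flap hangs up from it at u≈303, and the valve is in the fingers at (320,215).

Run:
```python
import cv2,numpy as np
a=cv2.imread("pics/w3.png")[75:165,185:395]; b=cv2.imread("pics/s2.png")[110:210,350:470]; 
a=cv2.resize(a,None,fx=3.75,fy=3.75,interpolation=cv2.INTER_CUBIC); b=cv2.resize(b,None,fx=2.4,fy=2.4); print(a.shape)
c=cv2.resize(cv2.imread("pics/w3.png")[180:300,250:390],(280,240)); o=np.zeros((600,800,3),np.uint8); o[:a.shape[0],:a.shape[1]]=a; o[350:350+b.shape[0],:b.shape[1]]=b; o[350:590,400:680]=c
cv2.imwrite("pics/c3.png",np.clip(o*1.2,0,255).astype(np.uint8))
```

```text
(338, 788, 3)
```

View pics/c3.png

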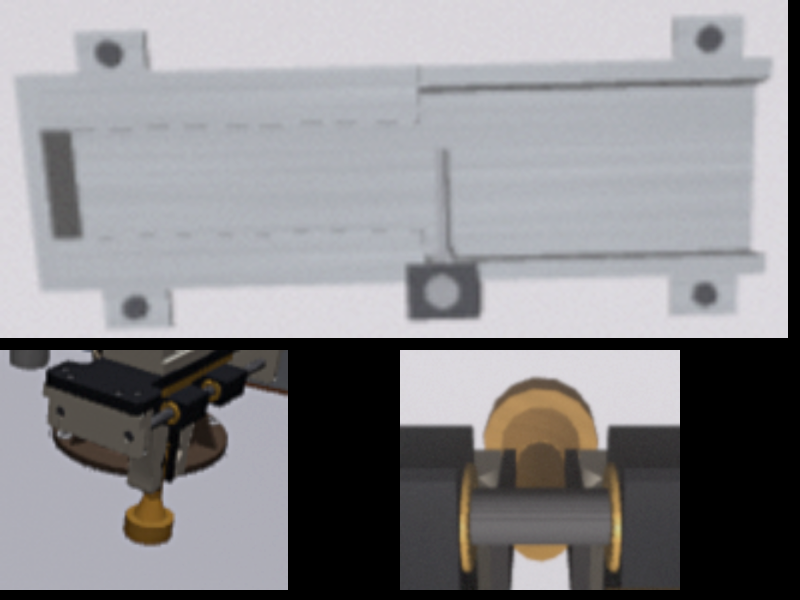

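The valve hangs upright in the fingers. The flap is shut across the lane: its tip is at crop (444,150), the hinge side at (447,255), and the bracket at (443,293). Next I fit the lane pose to these corner pixels.

Run:
```python
from h import *
import json
from scipy.optimize import least_squares
C=json.load(open("w3.json")); K=np.array(C["camera_matrix"]); E=np.array(C["extrinsics"]); W=np.linalg.inv(E)
def proj(P):
    p=K@(W[:3,:3]@np.asarray(P).T+W[:3,3:]); return (p[:2]/p[2]).T
L=np.array([(-100,-32,26),(-100,-26,26),(-100,26,26),(-100,32,26),(-100,26,4),(6,-32,29),(6,-16,29),(6,16,29),(126,-32,29),(126,32,29)])/1e3
px=np.array([(770,58),(768,80),(763,253),(765,272),(750,250),(419,66),(418,123),(422,232),(15,77),(38,290)])/3.75+[185,75]
def w(p):
    c,s=np.cos(p[2]),np.sin(p[2]); return np.c_[p[0]+c*L[:,0]-s*L[:,1],p[1]+s*L[:,0]+c*L[:,1],L[:,2]]
r=least_squares(lambda p:(proj(w(p))-px).ravel(),[.51,.15,-.15],loss="soft_l1"); p=r.x
print("lane",p,np.degrees(p[2])); print(np.round(proj(w(p))-px,1).tolist())
R=np.array([[np.cos(p[2]),np.sin(p[2])],[-np.sin(p[2]),np.cos(p[2])]])
def lane(uv,z): return R@(ray("",(np.array(uv)/3.75+[185,75]),z,C)[:2]-p[:2])*1e3
print("flap",lane((444,150),.0245),lane((447,255),.0245),"bracket",lane((443,293),.039))
for n,x in (("front",-65),("stop",0)): print(n, p[:2]+R.T@[x/1e3,-.004])
T=np.array([.5004,.2223,.2267]); t=np.linspace(0,6.283,200)
for dx in (0,):
  for z in (.0,.018):
    q=proj(np.c_[T[0]+.019*np.cos(t),T[1]+.019*np.sin(t),np.full(200,T[2]-.046+z)]); print("flange pred",z,q.min(0),q.max(0))
```

```text
lane [ 0.50789816  0.1519997  -0.1435696 ] -8.225932190785521
[[0.0, -0.1], [0.4, -0.3], [0.2, 0.4], [-0.5, 0.5], [-0.2, 0.1], [-0.8, -0.1], [0.1, -0.3], [0.2, -0.4], [-0.3, -0.3], [0.8, 0.6]]
flap [-1.21319233 -7.80842208] [-0.96991834 23.8887336 ] bracket [-0.09664001 34.33915224]
front [0.4429946  0.15734085]
stop [0.50732585 0.14804085]
flange pred 0.0 [292.00783385 193.66390206] [345.41253308 244.59868819]
flange pred 0.018 [289.55511699 199.98402003] [347.67303668 255.01423604]
```

arm_command --commands '[{"tx":0.1,"ty":0.06,"tz":0,"twist":-0.0075},{"tx":0.2,"ty":0.12,"tz":0,"twist":-0.0075},{"tx":0.295,"ty":0.183,"tz":0.05,"twist":-0.0075},{"tx":0.295,"ty":0.183,"tz":0.15,"twist":-0.0075},{"tx":0.295,"ty":0.183,"tz":0.25,"twist":-0.0075},{"tx":0.295,"ty":0.183,"tz":0.33,"twist":-0.0075},{"tx":0.295,"ty":0.183,"tz":0.38,"twist":-0.0075},{"tx":0.295,"ty":0.183,"tz":0.4,"twist":-0.0075}]'

```text
t: 7.3
eef_pos: [0.442, 0.1571, 0.1248]
ee_rot: [3.14, -0.002, -1.714]
force: [-0.0, 0.1, -2.6]
width: 0.013
gripper_force: 50.0
```

arm_command --commands '[{"tx":0,"ty":0,"tz":0.05,"twist":0},{"tx":0,"ty":0,"tz":0.1,"twist":0},{"tx":0,"ty":0,"tz":0.16,"twist":0},{"tx":0,"ty":0,"tz":0.22,"twist":0},{"tx":0,"ty":0,"tz":0.255,"twist":0},{"tx":0,"ty":0,"tz":0.266,"twist":0},{"tx":0,"ty":0,"tz":0.266,"twist":0},{"tx":0,"ty":0,"tz":0.266,"twist":0}]'

```text
t: 7.97
eef_pos: [0.4435, 0.1582, 0.0607]
ee_rot: [-3.141, 0.0, -1.713]
force: [-0.4, 0.5, -2.4]
width: 0.0131
gripper_force: 50.0
```

arm_command --commands '[{"tx":0,"ty":0,"tz":0.008,"twist":0},{"tx":0,"ty":0,"tz":0.016,"twist":0},{"tx":0,"ty":0,"tz":0.024,"twist":0},{"tx":0,"ty":0,"tz":0.028,"twist":0},{"tx":0,"ty":0,"tz":0.032,"twist":0},{"tx":0,"ty":0,"tz":0.032,"twist":0},{"tx":0,"ty":0,"tz":0.032,"twist":0},{"tx":0,"ty":0,"tz":0.032,"twist":0}]'

```text
t: 8.63
eef_pos: [0.4431, 0.1578, 0.0521]
ee_rot: [-3.142, 0.0, -1.714]
force: [-0.8, -0.2, -2.7]
width: 0.0131
gripper_force: 50.0
```

arm_command --commands '[{"tx":0,"ty":0,"tz":0.002,"twist":0},{"tx":0,"ty":0,"tz":0.004,"twist":0},{"tx":0,"ty":0,"tz":0.006,"twist":0},{"tx":0,"ty":0,"tz":0.006,"twist":0},{"tx":0,"ty":0,"tz":0.006,"twist":0},{"tx":0,"ty":0,"tz":0.006,"twist":0},{"tx":0,"ty":0,"tz":0.006,"twist":0},{"tx":0,"ty":0,"tz":0.006,"twist":0}]'

```text
t: 9.3
eef_pos: [0.4431, 0.1578, 0.0506]
ee_rot: [-3.141, 0.0, -1.714]
force: [-0.4, -0.3, -0.7]
width: 0.013
gripper_force: 50.0
```

arm_command --commands '[{"tx":0,"ty":0,"tz":0.002,"twist":0},{"tx":0,"ty":0,"tz":0.004,"twist":0},{"tx":0,"ty":0,"tz":0.004,"twist":0},{"tx":0,"ty":0,"tz":0.004,"twist":0},{"tx":0,"ty":0,"tz":0.004,"twist":0},{"tx":0,"ty":0,"tz":0.004,"twist":0},{"tx":0,"ty":0,"tz":0.004,"twist":0},{"tx":0,"ty":0,"tz":0.004,"twist":0}]'

```text
t: 9.97
eef_pos: [0.4433, 0.1579, 0.0506]
ee_rot: [-3.141, 0.0, -1.713]
force: [-4.7, -1.6, 12.2]
width: 0.013
gripper_force: 50.0
```

arm_command --commands '[{"tx":0,"ty":0,"tz":-0.004,"twist":0},{"tx":0,"ty":0,"tz":-0.004,"twist":0},{"tx":0,"ty":0,"tz":-0.004,"twist":0},{"tx":0,"ty":0,"tz":-0.004,"twist":0},{"tx":0,"ty":0,"tz":-0.004,"twist":0},{"tx":0,"ty":0,"tz":-0.004,"twist":0},{"tx":0,"ty":0,"tz":-0.004,"twist":0},{"tx":0,"ty":0,"tz":-0.004,"twist":0}]'

```text
t: 10.63
eef_pos: [0.443, 0.1578, 0.0506]
ee_rot: [3.142, 0.0, -1.714]
force: [-1.5, 0.3, 1.9]
width: 0.0129
gripper_force: 50.0
```

arm_command --commands '[{"tx":0,"ty":0,"tz":0,"twist":0},{"tx":0,"ty":0,"tz":0,"twist":0},{"tx":0,"ty":0,"tz":0,"twist":0},{"tx":0,"ty":0,"tz":0,"twist":0},{"tx":0,"ty":0,"tz":0,"twist":0},{"tx":0,"ty":0,"tz":0,"twist":0},{"tx":0,"ty":0,"tz":0,"twist":0},{"tx":0,"ty":0,"tz":0,"twist":0}]' --claw 0.3

```text
t: 11.3
eef_pos: [0.443, 0.1578, 0.0506]
ee_rot: [-3.142, 0.0, -1.714]
force: [0.8, -0.1, -0.7]
width: 0.0261
gripper_force: 0.0
```

Run:
```python
from h import *
F=[]
for i in range(8):
    grab_frame("wrist"); s=get_state(); F.append(s["force"])
print(np.mean(F,0),np.std(F,0),s["eef_pos"],s["width"])
```

```text
[ 0.0765374  -0.10429693 -0.22424564] [0.50744936 0.46794949 0.34553453] [0.44302296 0.15780608 0.05056558] 0.02638720984803554
```

arm_command --commands '[{"tx":0,"ty":0,"tz":0,"twist":0},{"tx":0,"ty":0,"tz":0,"twist":0},{"tx":0,"ty":0,"tz":0,"twist":0},{"tx":0,"ty":0,"tz":0,"twist":0},{"tx":0,"ty":0,"tz":0,"twist":0},{"tx":0,"ty":0,"tz":0,"twist":0},{"tx":0,"ty":0,"tz":0,"twist":0},{"tx":0,"ty":0,"tz":0,"twist":0}]' --claw 0 --grip_force 50

```text
t: 12.37
eef_pos: [0.443, 0.1578, 0.0506]
ee_rot: [3.142, 0.0, -1.714]
force: [-0.1, 0.3, 0.3]
width: 0.0126
gripper_force: 50.0
```

arm_command --commands '[{"tx":0,"ty":-0.024,"tz":0,"twist":0},{"tx":0,"ty":-0.048,"tz":0,"twist":0},{"tx":0,"ty":-0.072,"tz":0,"twist":0},{"tx":0,"ty":-0.096,"tz":0,"twist":0},{"tx":0,"ty":-0.12,"tz":0,"twist":0},{"tx":0,"ty":-0.136,"tz":0,"twist":0},{"tx":0,"ty":-0.152,"tz":0,"twist":0},{"tx":0,"ty":-0.168,"tz":0,"twist":0}]'

```text
t: 13.03
eef_pos: [0.4837, 0.1513, 0.0507]
ee_rot: [3.139, -0.001, -1.714]
force: [-19.7, 4.9, 26.8]
width: 0.0132
gripper_force: 50.3
```

arm_command --commands '[{"tx":0,"ty":-0.01,"tz":0,"twist":0},{"tx":0,"ty":-0.02,"tz":0,"twist":0},{"tx":0,"ty":-0.03,"tz":0,"twist":0},{"tx":0,"ty":-0.04,"tz":0,"twist":0},{"tx":0,"ty":-0.05,"tz":0,"twist":0},{"tx":0,"ty":-0.06,"tz":0,"twist":0},{"tx":0,"ty":-0.07,"tz":0,"twist":0},{"tx":0,"ty":-0.08,"tz":0,"twist":0}]'

```text
t: 13.7
eef_pos: [0.5001, 0.1474, 0.0509]
ee_rot: [3.134, -0.004, -1.715]
force: [-32.4, 7.3, 37.7]
width: 0.013
gripper_force: 51.2
```

arm_command --commands '[{"tx":0,"ty":0,"tz":-0.001,"twist":0},{"tx":0,"ty":0,"tz":-0.003,"twist":0},{"tx":0,"ty":0,"tz":-0.005,"twist":0},{"tx":0,"ty":0,"tz":-0.006,"twist":0},{"tx":0,"ty":0,"tz":-0.006,"twist":0},{"tx":0,"ty":0,"tz":-0.006,"twist":0},{"tx":0,"ty":0,"tz":-0.006,"twist":0},{"tx":0,"ty":0,"tz":-0.006,"twist":0}]'

```text
t: 14.37
eef_pos: [0.5038, 0.1484, 0.0515]
ee_rot: [3.14, -0.001, -1.714]
force: [-3.7, -1.0, -6.3]
width: 0.013
gripper_force: 50.0
```

Run:
```python
from h import *
s=get_state(); save("wrist","w4"); save("scene","s4"); print(s["force"],s["eef_pos"],s["ee_rot"])
b=cv2.imread("pics/s4.png")[170:290,310:430]; a=cv2.imread("pics/w4.png")[130:330,220:420]
cv2.imwrite("pics/c4.png",np.hstack([cv2.resize(a,(400,400)),cv2.resize(b,(400,400))]))
```

```text
[-3.67883931 -1.02156325 -6.29034133] [0.50384368 0.14840519 0.05154936] [ 3.14040332e+00 -1.17759010e-03 -1.71407048e+00]
```

View pics/c4.png

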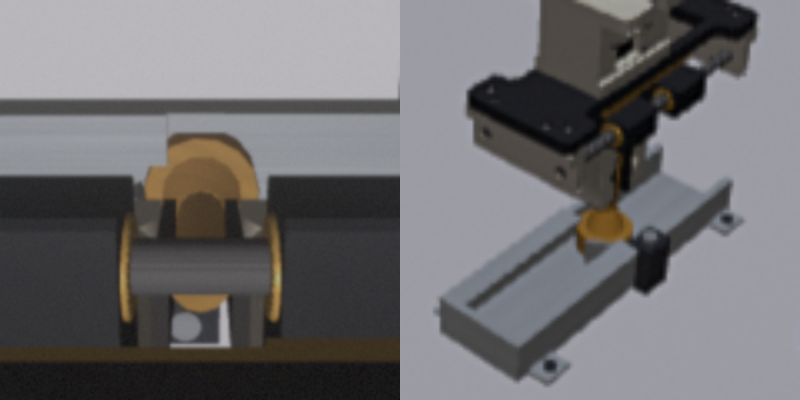

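The flap is being pushed open, with the valve's flange just under the lips. The force is slightly downward, so I'll lower it 0.4 mm and go on gently.

arm_command --commands '[{"tx":0,"ty":0,"tz":0.002,"twist":0},{"tx":0,"ty":0,"tz":0.002,"twist":0},{"tx":0,"ty":0,"tz":0.002,"twist":0},{"tx":0,"ty":0,"tz":0.002,"twist":0},{"tx":0,"ty":-0.005,"tz":0.002,"twist":0},{"tx":0,"ty":-0.01,"tz":0.002,"twist":0},{"tx":0,"ty":-0.015,"tz":0.002,"twist":0},{"tx":0,"ty":-0.02,"tz":0.002,"twist":0}]'

```text
t: 15.13
eef_pos: [0.5094, 0.1487, 0.0517]
ee_rot: [-3.141, 0.001, -1.714]
force: [-4.9, -0.5, -2.7]
width: 0.0128
gripper_force: 50.0
```

arm_command --commands '[{"tx":0.002,"ty":-0.01,"tz":0,"twist":0},{"tx":0.004,"ty":-0.02,"tz":0,"twist":0},{"tx":0.004,"ty":-0.03,"tz":0,"twist":0},{"tx":0.004,"ty":-0.04,"tz":0,"twist":0},{"tx":0.004,"ty":-0.05,"tz":0,"twist":0},{"tx":0.004,"ty":-0.06,"tz":0,"twist":0},{"tx":0.004,"ty":-0.07,"tz":0,"twist":0},{"tx":0.004,"ty":-0.08,"tz":0,"twist":0}]'

```text
t: 15.8
eef_pos: [0.529, 0.1446, 0.0516]
ee_rot: [3.141, 0.0, -1.714]
force: [-4.4, -0.7, -3.0]
width: 0.0132
gripper_force: 50.0
```

arm_command --commands '[{"tx":0,"ty":-0.01,"tz":0,"twist":0},{"tx":0,"ty":-0.02,"tz":0,"twist":0},{"tx":0,"ty":-0.03,"tz":0,"twist":0},{"tx":0,"ty":-0.04,"tz":0,"twist":0},{"tx":0,"ty":-0.05,"tz":0,"twist":0},{"tx":0,"ty":-0.06,"tz":0,"twist":0},{"tx":0,"ty":-0.07,"tz":0,"twist":0},{"tx":0,"ty":-0.08,"tz":0,"twist":0}]'

```text
t: 16.47
eef_pos: [0.5496, 0.1417, 0.0518]
ee_rot: [-3.141, 0.0, -1.714]
force: [-2.5, -1.6, -3.4]
width: 0.013
gripper_force: 50.0
```

arm_command --commands '[{"tx":0,"ty":-0.01,"tz":0,"twist":0},{"tx":0,"ty":-0.02,"tz":0,"twist":0},{"tx":0,"ty":-0.03,"tz":0,"twist":0},{"tx":0,"ty":-0.04,"tz":0,"twist":0},{"tx":0,"ty":-0.05,"tz":0,"twist":0},{"tx":0,"ty":-0.05,"tz":0,"twist":0},{"tx":0,"ty":-0.05,"tz":0,"twist":0},{"tx":0,"ty":-0.05,"tz":0,"twist":0}]'

```text
t: 17.13
eef_pos: [0.5612, 0.1399, 0.0516]
ee_rot: [-3.141, 0.0, -1.714]
force: [-0.3, 0.4, -2.9]
width: 0.0131
gripper_force: 50.0
```

Run:
```python
from h import *
F=[]
for i in range(5):
    grab_frame("wrist"); s=get_state(); F.append(s["force"])
print(np.mean(F,0),s["eef_pos"]); save("wrist","w5"); save("scene","s5"); save("top","t5")
b=cv2.imread("pics/s5.png")[190:290,310:430]; a=cv2.imread("pics/w5.png")[130:290,250:450]; t=cv2.imread("pics/t5.png")[140:240,200:280]
cv2.imwrite("pics/c5.png",np.hstack([cv2.resize(b,(480,400),interpolation=2),cv2.resize(t,(320,400),interpolation=2)]))
```

```text
[-0.0474885   0.45129431 -3.15838721] [0.56114068 0.13986526 0.05160576]
```

View pics/c5.png

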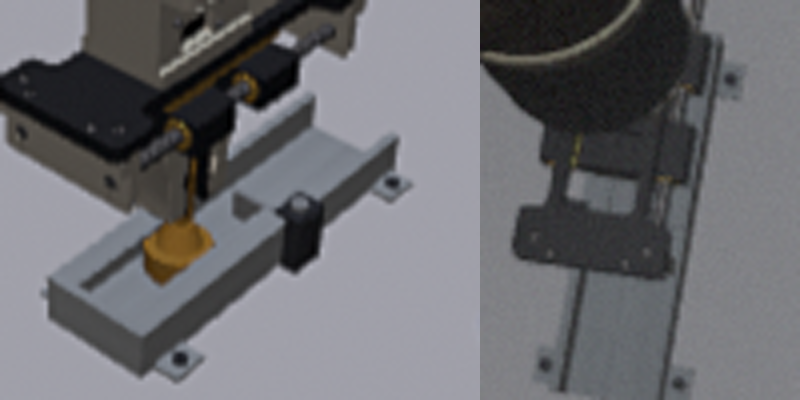

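Seen from the scene camera, the flap is across the lane behind the valve at crop (255,205), and the pushing force has dropped to zero. Now I draw the valve back.

arm_command --commands '[{"tx":0,"ty":0.016,"tz":0,"twist":0},{"tx":0,"ty":0.032,"tz":0,"twist":0},{"tx":0,"ty":0.048,"tz":0,"twist":0},{"tx":0,"ty":0.064,"tz":0,"twist":0},{"tx":0,"ty":0.08,"tz":0,"twist":0},{"tx":0,"ty":0.092,"tz":0,"twist":0},{"tx":0,"ty":0.102,"tz":0,"twist":0},{"tx":0,"ty":0.108,"tz":0,"twist":0}]'

```text
t: 18.2
eef_pos: [0.5341, 0.1438, 0.0517]
ee_rot: [-3.141, 0.0, -1.714]
force: [1.0, 0.6, -2.8]
width: 0.0133
gripper_force: 50.0
```

arm_command --commands '[{"tx":0,"ty":0.001,"tz":0,"twist":0},{"tx":0,"ty":0.002,"tz":0,"twist":0},{"tx":0,"ty":0.003,"tz":0,"twist":0},{"tx":0,"ty":0.004,"tz":0,"twist":0},{"tx":0,"ty":0.005,"tz":0,"twist":0},{"tx":0,"ty":0.006,"tz":0,"twist":0},{"tx":0,"ty":0.007,"tz":0,"twist":0},{"tx":0,"ty":0.008,"tz":0,"twist":0}]'

```text
t: 18.87
eef_pos: [0.5325, 0.1439, 0.0515]
ee_rot: [-3.142, -0.0, -1.714]
force: [0.0, 0.7, -2.9]
width: 0.0129
gripper_force: 50.0
```

arm_command --commands '[{"tx":0,"ty":0.001,"tz":0,"twist":0},{"tx":0,"ty":0.002,"tz":0,"twist":0},{"tx":0,"ty":0.003,"tz":0,"twist":0},{"tx":0,"ty":0.004,"tz":0,"twist":0},{"tx":0,"ty":0.005,"tz":0,"twist":0},{"tx":0,"ty":0.006,"tz":0,"twist":0},{"tx":0,"ty":0.007,"tz":0,"twist":0},{"tx":0,"ty":0.007,"tz":0,"twist":0}]'

```text
t: 19.53
eef_pos: [0.5307, 0.1442, 0.0516]
ee_rot: [3.142, 0.0, -1.714]
force: [1.3, 0.6, -1.9]
width: 0.0133
gripper_force: 50.0
```

arm_command --commands '[{"tx":0,"ty":0.001,"tz":0,"twist":0},{"tx":0,"ty":0.001,"tz":0,"twist":0},{"tx":0,"ty":0.002,"tz":0,"twist":0},{"tx":0,"ty":0.002,"tz":0,"twist":0},{"tx":0,"ty":0.003,"tz":0,"twist":0},{"tx":0,"ty":0.003,"tz":0,"twist":0},{"tx":0,"ty":0.004,"tz":0,"twist":0},{"tx":0,"ty":0.004,"tz":0,"twist":0}]'

```text
t: 20.2
eef_pos: [0.5297, 0.1443, 0.0516]
ee_rot: [3.142, -0.0, -1.714]
force: [1.0, -0.6, -2.6]
width: 0.0129
gripper_force: 50.0
```

arm_command --commands '[{"tx":0,"ty":0.001,"tz":0,"twist":0},{"tx":0,"ty":0.001,"tz":0,"twist":0},{"tx":0,"ty":0.002,"tz":0,"twist":0},{"tx":0,"ty":0.002,"tz":0,"twist":0},{"tx":0,"ty":0.003,"tz":0,"twist":0},{"tx":0,"ty":0.003,"tz":0,"twist":0},{"tx":0,"ty":0.004,"tz":0,"twist":0},{"tx":0,"ty":0.004,"tz":0,"twist":0}]'

```text
t: 20.87
eef_pos: [0.5288, 0.1445, 0.0516]
ee_rot: [-3.141, 0.0, -1.714]
force: [1.1, 1.3, -2.9]
width: 0.0129
gripper_force: 50.0
```

arm_command --commands '[{"tx":0,"ty":0.001,"tz":0,"twist":0},{"tx":0,"ty":0.001,"tz":0,"twist":0},{"tx":0,"ty":0.002,"tz":0,"twist":0},{"tx":0,"ty":0.002,"tz":0,"twist":0},{"tx":0,"ty":0.003,"tz":0,"twist":0},{"tx":0,"ty":0.003,"tz":0,"twist":0},{"tx":0,"ty":0.004,"tz":0,"twist":0},{"tx":0,"ty":0.004,"tz":0,"twist":0}]'

```text
t: 21.53
eef_pos: [0.5283, 0.1447, 0.0518]
ee_rot: [-3.141, 0.0, -1.714]
force: [5.0, -1.3, -4.6]
width: 0.013
gripper_force: 50.0
```

arm_command --commands '[{"tx":0,"ty":0.0005,"tz":0,"twist":0},{"tx":0,"ty":0.001,"tz":0,"twist":0},{"tx":0,"ty":0.0012,"tz":0,"twist":0},{"tx":0,"ty":0.0012,"tz":0,"twist":0},{"tx":0,"ty":0.0012,"tz":0,"twist":0},{"tx":0,"ty":0.0012,"tz":0,"twist":0},{"tx":0,"ty":0.0012,"tz":0,"twist":0},{"tx":0,"ty":0.0012,"tz":0,"twist":0}]'

```text
t: 22.2
eef_pos: [0.5283, 0.1448, 0.0518]
ee_rot: [-3.14, 0.0, -1.713]
force: [6.1, -1.4, -5.4]
width: 0.013
gripper_force: 50.0
```

Run:
```python
from h import *
F=[]
for i in range(4):
    grab_frame("wrist"); s=get_state(); F.append(s["force"])
print(np.round(F,1),np.mean(F,0),s["eef_pos"])
```

```text
[[ 5.8 -1.9 -4.4]
 [ 5.  -1.4 -5.3]
 [ 5.4 -2.2 -4.9]
 [ 5.9 -2.  -5.2]] [ 5.51155186 -1.85479173 -4.95158581] [0.52825676 0.14476677 0.05180301]
```

arm_command --commands '[{"tx":0,"ty":0.001,"tz":0,"twist":0},{"tx":0,"ty":0.0022,"tz":0,"twist":0},{"tx":0,"ty":0.0022,"tz":0,"twist":0},{"tx":0,"ty":0.0022,"tz":0,"twist":0},{"tx":0,"ty":0.0022,"tz":0,"twist":0},{"tx":0,"ty":0.0022,"tz":0,"twist":0},{"tx":0,"ty":0.0022,"tz":0,"twist":0},{"tx":0,"ty":0.0022,"tz":0,"twist":0}]'

```text
t: 23.07
eef_pos: [0.5281, 0.1449, 0.0519]
ee_rot: [-3.14, 0.001, -1.713]
force: [6.6, -2.1, -5.6]
width: 0.0128
gripper_force: 50.0
```

Run:
```python
from h import *
F=[]
for i in range(5):
    grab_frame("wrist"); s=get_state(); F.append(s["force"])
print(np.round(F,1),np.mean(F,0),s["eef_pos"])
```

```text
[[ 7.  -1.9 -5.6]
 [ 8.4 -1.8 -5.6]
 [ 8.  -2.  -5.4]
 [ 7.5 -2.2 -5.9]
 [ 7.4 -2.7 -5.2]] [ 7.65180119 -2.13376378 -5.56814831] [0.52806518 0.14491275 0.05190424]
```

Pulling at about 7.9 N; hold for another 1.3 s.

arm_command --commands '[{"tx":0,"ty":0,"tz":0,"twist":0},{"tx":0,"ty":0,"tz":0,"twist":0},{"tx":0,"ty":0,"tz":0,"twist":0},{"tx":0,"ty":0,"tz":0,"twist":0},{"tx":0,"ty":0,"tz":0,"twist":0},{"tx":0,"ty":0,"tz":0,"twist":0},{"tx":0,"ty":0,"tz":0,"twist":0},{"tx":0,"ty":0,"tz":0,"twist":0}]'

```text
t: 23.98
eef_pos: [0.5281, 0.1449, 0.0519]
ee_rot: [-3.14, 0.001, -1.713]
force: [7.3, -2.7, -6.1]
width: 0.0127
gripper_force: 50.0
```

arm_command --commands '[{"tx":0,"ty":0,"tz":0,"twist":0},{"tx":0,"ty":0,"tz":0,"twist":0},{"tx":0,"ty":0,"tz":0,"twist":0},{"tx":0,"ty":0,"tz":0,"twist":0},{"tx":0,"ty":0,"tz":0,"twist":0},{"tx":0,"ty":0,"tz":0,"twist":0},{"tx":0,"ty":0,"tz":0,"twist":0},{"tx":0,"ty":0,"tz":0,"twist":0}]'

```text
t: 24.65
eef_pos: [0.5281, 0.1449, 0.0519]
ee_rot: [-3.14, 0.001, -1.713]
force: [6.5, -2.8, -6.6]
width: 0.0131
gripper_force: 50.0
```

arm_command --commands '[{"tx":0,"ty":-0.01,"tz":0,"twist":0},{"tx":0,"ty":-0.02,"tz":0,"twist":0},{"tx":0,"ty":-0.03,"tz":0,"twist":0},{"tx":0,"ty":-0.04,"tz":0,"twist":0},{"tx":0,"ty":-0.05,"tz":0,"twist":0},{"tx":0,"ty":-0.06,"tz":0,"twist":0},{"tx":0,"ty":-0.06,"tz":0,"twist":0},{"tx":0,"ty":-0.06,"tz":0,"twist":0}]'

```text
t: 25.32
eef_pos: [0.542, 0.1425, 0.0515]
ee_rot: [-3.141, -0.0, -1.714]
force: [0.4, 0.1, -2.5]
width: 0.0128
gripper_force: 50.0
```

arm_command --commands '[{"tx":0,"ty":0,"tz":0.001,"twist":0},{"tx":0,"ty":0,"tz":0.002,"twist":0},{"tx":0,"ty":0,"tz":0.003,"twist":0},{"tx":0,"ty":0,"tz":0.003,"twist":0},{"tx":0,"ty":0,"tz":0.003,"twist":0},{"tx":0,"ty":0,"tz":0.003,"twist":0},{"tx":0,"ty":0,"tz":0.003,"twist":0},{"tx":0,"ty":0,"tz":0.003,"twist":0}]'

```text
t: 25.98
eef_pos: [0.5417, 0.1426, 0.0508]
ee_rot: [3.141, -0.0, -1.714]
force: [-0.2, 0.9, -2.7]
width: 0.0133
gripper_force: 50.0
```

arm_command --commands '[{"tx":0,"ty":0,"tz":0.001,"twist":0},{"tx":0,"ty":0,"tz":0.002,"twist":0},{"tx":0,"ty":0,"tz":0.002,"twist":0},{"tx":0,"ty":0,"tz":0.002,"twist":0},{"tx":0,"ty":0,"tz":0.002,"twist":0},{"tx":0,"ty":0,"tz":0.002,"twist":0},{"tx":0,"ty":0,"tz":0.002,"twist":0},{"tx":0,"ty":0,"tz":0.002,"twist":0}]'

```text
t: 26.65
eef_pos: [0.5418, 0.1426, 0.0506]
ee_rot: [-3.141, 0.0, -1.714]
force: [-2.9, -0.5, 4.1]
width: 0.013
gripper_force: 50.0
```

arm_command --commands '[{"tx":0,"ty":0,"tz":-0.001,"twist":0},{"tx":0,"ty":0,"tz":-0.001,"twist":0},{"tx":0,"ty":0,"tz":-0.001,"twist":0},{"tx":0,"ty":0,"tz":-0.001,"twist":0},{"tx":0,"ty":0,"tz":-0.001,"twist":0},{"tx":0,"ty":0,"tz":-0.001,"twist":0},{"tx":0,"ty":0,"tz":-0.001,"twist":0},{"tx":0,"ty":0,"tz":-0.001,"twist":0}]'

```text
t: 27.32
eef_pos: [0.5418, 0.1426, 0.0506]
ee_rot: [-3.141, 0.0, -1.714]
force: [-1.9, 0.7, 3.8]
width: 0.0132
gripper_force: 50.0
```

arm_command --commands '[{"tx":0,"ty":0,"tz":0,"twist":0},{"tx":0,"ty":0,"tz":0,"twist":0},{"tx":0,"ty":0,"tz":0,"twist":0},{"tx":0,"ty":0,"tz":0,"twist":0},{"tx":0,"ty":0,"tz":0,"twist":0},{"tx":0,"ty":0,"tz":0,"twist":0},{"tx":0,"ty":0,"tz":0,"twist":0},{"tx":0,"ty":0,"tz":0,"twist":0}]' --claw 0.45

```text
t: 27.98
eef_pos: [0.5418, 0.1426, 0.0505]
ee_rot: [3.142, 0.0, -1.714]
force: [0.0, 0.1, -0.3]
width: 0.0394
gripper_force: 0.0
```

arm_command --commands '[{"tx":0,"ty":0,"tz":-0.03,"twist":0},{"tx":0,"ty":0,"tz":-0.08,"twist":0},{"tx":0,"ty":0,"tz":-0.16,"twist":0},{"tx":0,"ty":0,"tz":-0.26,"twist":0},{"tx":0,"ty":0,"tz":-0.38,"twist":0},{"tx":0,"ty":0,"tz":-0.5,"twist":0},{"tx":0,"ty":0,"tz":-0.6,"twist":0},{"tx":0,"ty":0,"tz":-0.7,"twist":0}]'

```text
t: 28.65
eef_pos: [0.5417, 0.1425, 0.228]
ee_rot: [-3.141, 0.001, -1.714]
force: [0.8, 0.1, 0.3]
width: 0.0396
gripper_force: 0.0
```

arm_command --commands '[{"tx":-0.1,"ty":0.05,"tz":0,"twist":0},{"tx":-0.2,"ty":0.1,"tz":0,"twist":0},{"tx":-0.3,"ty":0.13,"tz":0,"twist":0},{"tx":-0.34,"ty":0.13,"tz":0,"twist":0},{"tx":-0.34,"ty":0.13,"tz":0,"twist":0},{"tx":-0.34,"ty":0.13,"tz":0,"twist":0},{"tx":-0.34,"ty":0.13,"tz":0,"twist":0},{"tx":-0.34,"ty":0.13,"tz":0,"twist":0}]'

```text
t: 29.32
eef_pos: [0.5218, 0.2305, 0.2256]
ee_rot: [3.141, -0.0, -1.715]
force: [0.4, 0.2, -0.7]
width: 0.0397
gripper_force: 0.0
```

Run:
```python
from h import *
s=get_state(); print(s["t"],s["eef_pos"],s["force"]); save("wrist","w6"); save("scene","s6")
b=cv2.imread("pics/s6.png")[200:290,310:420]; a=cv2.imread("pics/w6.png")[60:200,180:410]
cv2.imwrite("pics/c6.png",np.vstack([cv2.resize(a,(460,280),interpolation=2),cv2.resize(b,(460,310),interpolation=2)]))
```

```text
29.3167 [0.52175985 0.230478   0.22558371] [ 0.42474122  0.22758471 -0.69461626]
```

View pics/c6.png

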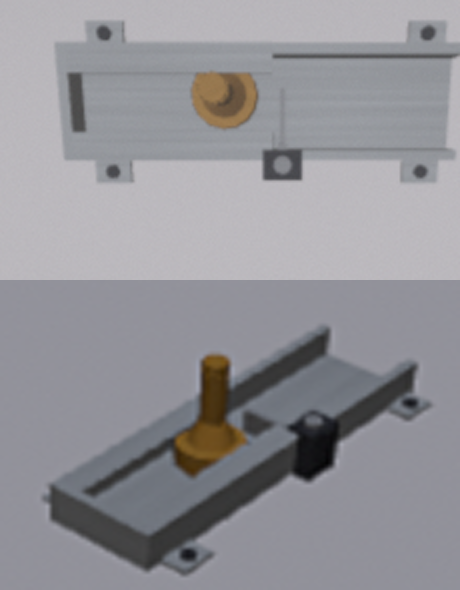

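The valve stands upright in the lane at crop (224,98), and the flap behind it is shut at (283,118).

```bash
python3 -c "
from station import *
print(job_done())"
```

```text
the job is handed in; nothing more can be done
None
```

The valve is standing upright inside the lane behind the shut flap, which held a pull of about 8 N for over a second, and the job is handed in; during the push the valve briefly jammed on the floor (about 33 N along the lane and 38 N upward at the wrist), of which I estimate about 5.5 N reached the flap.

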